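# Move the charged battery from the charger to the work lamp

## Task

The battery has finished charging: pinch its two spring tabs together to unclip it from the charger, draw it out without wrenching it, and press it gently but fully home in the work lamp so that its tabs click and hold it there when you let go. Leave the tape measure, the screw box and the wood offcut where they lie.

Things in the scene. Friction and masses are not known exactly. Their poses are not given: they have to be found in the camera images.
- battery: Black block 56 (x) x 50 (y) x 84 mm, 0.35-0.55 kg. Origin: centre of underside; z up, y across its 2 grey tabs. Tab buttons: x +-14, z 46-74, outer faces 29 to 35 mm from the middle, worn unequally. Each is sprung (4-10 N) and slides in 6 mm to a stop; only its last 1.2 mm frees its tooth, so both must reach their stops: a pinch off their mean by over 2 mm can leave one caught and loads the bay sideways.
- charger: Grey charger, fixed, 125 x 110 mm base 18 mm high, black sloping panel to its -x side. Origin: under the bay's middle, at table height. Bay (walls 76 x 84 mm, rim at z 56, floor at z 18, 58 x 52 mm inside) opens upward and holds the battery at the start, axes parallel, origin on the floor. Two catches at y +-26 hold the battery's teeth; up-down play 2 mm. Neither bay bears over 40 N.
- lamp: Grey work lamp, fixed, base 170 x 120 x 14 mm, with an upright black LED head 120 mm wide, 108 mm tall, standing 78-102 mm to the -x side of the bay. Origin: at table height under the bay's nominal middle; z up. Its bay is like the charger's (58 (x) x 52 (y) mm inside, 38 deep, mouth sloping out 4 mm wider over the top 7 mm) but set up to 3 mm off in x and y and 10 mm up or down.
- lamp_bay (a point): Nominal middle of the floor of the lamp's bay, 26 mm over the table, axes as the lamp's; the true floor lies up to 3 mm off in x, y and 10 mm in z, to be found by feel or sight. The battery goes in upright, x along x (either way), tabs best kept pinched, down to the floor; let go, its tabs spring out under the catches, 0-2 mm of play. If opening the grip drags it up, press on its top.
- lamp_contacts (a joint): Brass spring contacts in the floor of the lamp's bay: how far they are pressed down, in m. 0: standing 8 mm over the floor, no battery on them; 0.008: flush, battery on the floor. They push up with 6 to 10 N. With the battery latched it reads 0.006 to 0.008.
- tape_measure: Bystander: black tape measure standing on edge, 68 x 36 x 62 mm. Origin: centre of underside.
- screw_box: Bystander: clear box of screws with a white lid, 92 x 66 x 45 mm. Origin: centre of underside.
- offcut: Bystander: strip of pale wood 160 x 45 x 20 mm, long side along its x. Origin: centre of underside.
There are look-alikes about, which are no part of the job. What is shaped like the battery but orange or purple is not meant.

How it is judged:
By the outcome, as a careful person would: the job done as asked, in the order asked, and still so for the second after the job is handed in, with the robot touching nothing.
It also fails if it takes over 72 s, if anything falls off the work surface, if the arm or the gripper's body presses on something with over 40 N, if the wrist force passes 120 N, or if a joint passes its speed limit or range.

## Robot

A 6-joint arm with a two-finger parallel gripper is mounted at the origin on the work surface. World frame = base frame: x ahead of the robot, y to its left, z up, the work surface at z = 0. Lengths are in m, angles in rad, forces in N, time in s.
With the tool pointing down it reaches from about 0.35 to 0.975 m from the base axis. Payload 4.9 kg.
Tool frame: the origin (TCP) lies on the centre line of the jaws, within the pads' length; the fingertips stand 25 mm ahead of it and the grasp point (between the pads) lies 6 mm ahead of it; z points along the fingers, y is the line along which they close (so a half turn about z gives the same grasp; the last joint's range is limited). The gripper opens to 85 mm and grips with 20 to 120 N. Pads are 22 mm wide; open, the fingers measure 114 mm over their backs; the gripper's body (76 mm by 85 mm) begins 54 mm behind the grasp point. The pads swing forward as they close: fully open they stand 13 mm farther back than shut.
Start: joints at [-1.267, 0.053, 1.613, -0, 1.476, -0.119], TCP at [0.256, -0.57, 0.256] pointing down, gripper open.
Joint ranges: [-3.01, 3.01], [-1.01, 2.22], [0.06, 2.58], [-1.02, 4.17], [0.09, 2.62], [-3.14, 3.14]. Speed limits (rad/s): [2.57, 2.57, 3.14, 3.14, 3.14, 3.14].

## Interface

Orientations are given as a rotation vector (axis times angle).
In Python, from workcell import readout, cams, hand_in gives the robot as it stands.
- The arm moves only by the shell command python3 -m handwheel 'ROWS' [FORCE]. ROWS is text: rows parted by semicolons, each of 5 numbers parted by spaces: the shift along the tool's x, y, z in m, then the turn about the tool's z in degrees, then the finger opening in m, from 0 to 0.0854. In form: x y z turn grip; .... A call has 1 to 20 rows; each row is the pose to reach, as a shift and turn from the pose commanded when the call began, along the tool's axes at that moment; what a row does not reach only later rows make up. A row lasts 1/10 s, in which the tool goes at most 50 mm and 8.59 degrees, less where a joint would pass 70% of its speed; a pose out of reach is approached as far as the arm can. A call with a gripper value outside its range is refused whole. The fingers move at their own pace and stop on an object; FORCE is the grip in N (left out, the last holds). Time passes only in rows, so rows that repeat a pose let the fingers close. It gives the time, the measured TCP pose, the force, the opening and the grip force at its end, in the units of the state.
- readout.get_state(): the state, without advancing time (a new reading comes with each control period).
- cams.read_camera(name): name is "scene" or "top" or "wrist"; returns the picture (400x640x3 uint8, red, green, blue); there is no depth.
- cams.camera_info(name): a dict with "vertical_fov" (degrees; the focal length in pixels is half the picture's height over the tangent of half this angle, whatever the lens; pixels are square), "cx", "cy" (the principal point, pixels), "origin" and "rotation" of the camera in the world; the wrist camera has in their place "hand_eye" (4x4, takes a point from camera to tool coordinates, whose origin is the TCP and whose axes are the flange's). Camera axes: x right, y down, z forward; pixel columns grow to the right and rows downward; lengths in m; the calibration is good to about 2 mm. A picture is of the moment at which its call begins: read the wrist's pose just before it. camera_info takes no time and is no camera call.
- hand_in(): hands the job in; it is judged then, once.
The state is a dict: "t": time; "joint_pos": joint angles; "dq": joint speeds; "effort": joint torques, N m; "tool_pos": TCP position; "ee_rot": TCP orientation; "ft_force": force on the tool from outside, world axes, zero at the start; "torque": the same for the moment, N m; "gripper_width": finger opening in m; "gripper_force": force on a finger pad.
Only numpy, scipy, OpenCV 4.12 (cv2) and the standard library are available. Lean on these libraries where they do the work, as an engineer would, in place of code of your own. Each camera call takes 0.05 s, during which the arm holds its last target. There are 200 camera calls.

## Working session

There is one attempt and no reset: what is moved stays moved. The work goes in short steps, Python scripts to look and compute and a shell command to move; the robot and the scene stay as the last step left them, time stands still between calls to the robot, and variables do not carry over. Pictures are saved under pics/ and viewed, at most 10 in all, crops included, and the job is handed in when it is done.

```bash
mkdir -p pics; ls; python3 - <<'E'
from workcell import readout,cams
import cv2,numpy as np
print(readout.get_state())
ims=[]
for n in("scene","top","wrist"):
    print(n,cams.camera_info(n))
    im=cams.read_camera(n)[:,:,::-1];np.save(f'pics/{n}0.npy',im);ims.append(im)
cv2.imwrite('pics/a.png',cv2.resize(ims[1],(800,500)))
cv2.imwrite('pics/b.png',cv2.resize(ims[0],(800,500)))
E
```

```text
pics
{'t': 0.0, 'joint_pos': array([-1.26702218e+00,  5.33712588e-02,  1.61428766e+00, -2.24401113e-05,
        1.47596623e+00, -1.19014048e-01]), 'dq': array([-0.00067503, -0.00234671, -0.00122949,  0.00016553, -0.00048881,
       -0.00102183]), 'effort': array([ 1.23865277e-03, -3.93678403e+01, -3.70176852e+01, -4.15411603e-05,
        7.00151242e-03,  3.76019941e-06]), 'tool_pos': array([ 0.25625852, -0.56943418,  0.25505781]), 'ee_rot': array([-3.06968128e+00, -6.58757998e-01,  3.29241995e-04]), 'ft_force': array([-0.24655612,  0.52541767,  0.6199625 ]), 'torque': array([-0.01328287,  0.00189917, -0.00665802]), 'gripper_force': 0.0, 'gripper_width': 0.08536939989387997}
scene {'vertical_fov': 55.115897763446505, 'cx': 314.9971824895209, 'cy': 202.11044642039795, 'origin': array([ 1.03218012, -0.51304305,  0.77372066]), 'rotation': array([-2.24026194, -0.74700429,  0.32313628])}
top {'vertical_fov': 46.22854945579368, 'cx': 319.00825737964584, 'cy': 202.7747576954656, 'origin': array([0.48103558, 0.08162108, 1.05191083]), 'rotation': array([-2.20037911,  2.15008692, -0.14725851])}
wrist {'vertical_fov': 63.513885102423565, 'cx': 324.338729419633, 'cy': 201.82548045571608, 'hand_eye': array([[ 8.98062630e-05, -9.61783038e-01, -2.73812673e-01,
         6.95879192e-02],
       [ 9.99998662e-01,  5.33640912e-04, -1.54646105e-03,
         2.75082143e-04],
       [ 1.63347765e-03, -2.73812168e-01,  9.61781799e-01,
        -1.17495354e-01],
       [ 0.00000000e+00,  0.00000000e+00,  0.00000000e+00,
         1.00000000e+00]])}
```

View pics/a.png

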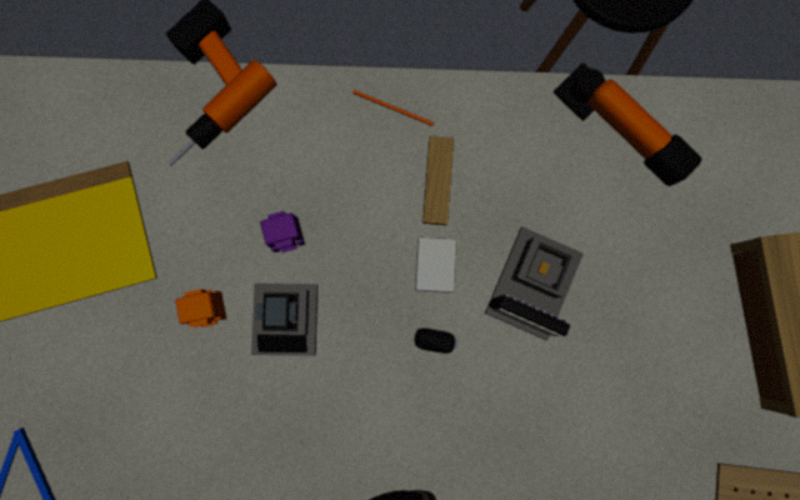

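View pics/b.png

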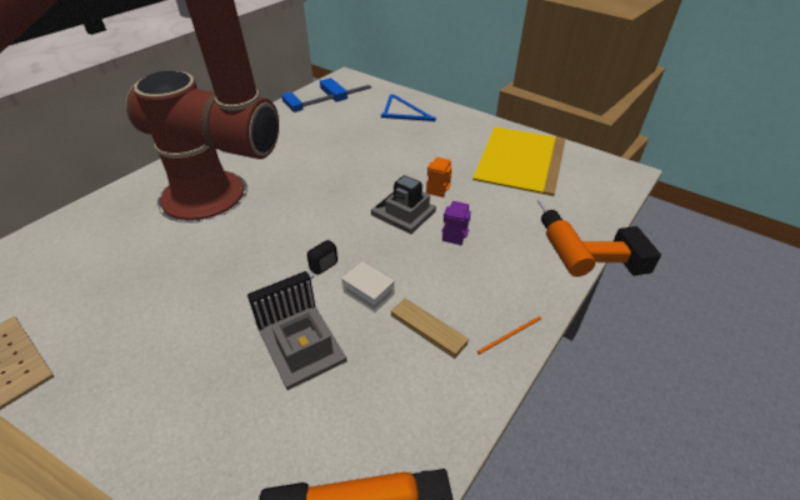

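The top view (800x500) shows three battery-shaped things: the black one in the charger at (281,313), an orange one at (200,308) and a purple one at (282,231). The black one seated in the grey charger is the one meant. The lamp's bay is at (545,268). Next I confirm this in an enlarged crop and get a coarse location.

```bash
cat > h.py <<'E'
import numpy as np,cv2
from scipy.spatial.transform import Rotation as R
from workcell import readout,cams
def cam(n,st=None):
    i=cams.camera_info(n);f=200/np.tan(np.radians(i['vertical_fov']/2))
    K=np.array([[f,0,i['cx']],[0,f,i['cy']],[0,0,1]])
    if n=='wrist':
        H=np.array(i['hand_eye']);Rt=R.from_rotvec(st['ee_rot']).as_matrix()
        return K,Rt@H[:3,:3],st['tool_pos']+Rt@H[:3,3]
    return K,R.from_rotvec(i['rotation']).as_matrix(),np.array(i['origin'])
def ray(c,p):
    K,Rm,o=c;d=Rm@np.linalg.solve(K,[p[0],p[1],1]);return o,d/np.linalg.norm(d)
def onz(c,p,z):
    o,d=ray(c,p);return o+d*(z-o[2])/d[2]
def tri(obs):
    A=0;b=0
    for c,p in obs:
        o,d=ray(c,p);P=np.eye(3)-np.outer(d,d);A=A+P;b=b+P@o
    x=np.linalg.solve(A,b);return x,[np.linalg.norm((np.eye(3)-np.outer(ray(c,p)[1],ray(c,p)[1]))@(x-c[2])) for c,p in obs]
def proj(c,X):
    K,Rm,o=c;q=K@(Rm.T@(np.asarray(X)-o));return q[:2]/q[2]
def snap(n):
    st=readout.get_state();im=cams.read_camera(n)[:,:,::-1].copy();return im,cam(n,st),st
E
python3 - <<'E'
from h import *
t=np.load('pics/top0.npy');s=np.load('pics/scene0.npy')
g=lambda i:cv2.convertScaleAbs(i,alpha=1.8,beta=15)
cr=lambda i,x,y:cv2.resize(g(i[y:y+75,x:x+100]),(400,300),interpolation=cv2.INTER_CUBIC)
cv2.imwrite('pics/c.png',np.vstack([np.hstack([cr(t,180,215),cr(t,380,175)]),np.hstack([cr(s,285,120),cr(s,190,210)])]))
c=cam('top');T=lambda p:np.array(p)/1.25
for nm,ps,z in(('charger base',[(254,283),(317,284),(316,355),(252,354)],.018),('battery top',[(281,313)],.102),('lampbase',[(520,228),(581,250),(547,337),(486,314)],.014),('bay',[(545,268)],.03)):
    for p in ps: print(nm,onz(c,T(p),z).round(3))
E
```

```text
charger base [0.538 0.311 0.018]
charger base [0.539 0.201 0.018]
charger base [0.416 0.198 0.018]
charger base [0.415 0.308 0.018]
battery top [0.487 0.247 0.102]
lampbase [ 0.649 -0.16   0.014]
lampbase [ 0.612 -0.27   0.014]
lampbase [ 0.455 -0.207  0.014]
lampbase [ 0.493 -0.099  0.014]
bay [ 0.576 -0.2    0.03 ]
```

View pics/c.png

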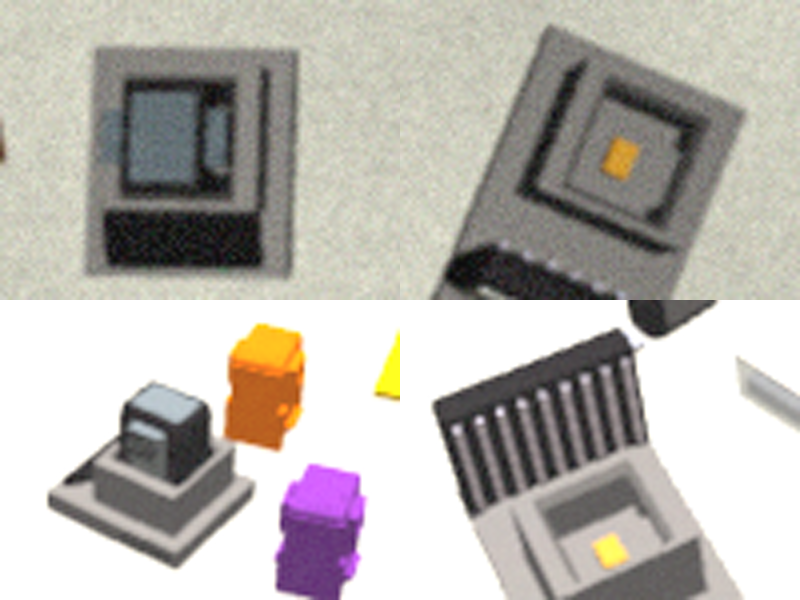

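The crop confirms it: the black battery with its grey-blue top and side tabs sits in the charger, and the orange and purple ones stand free. The lamp's bay is empty, with the brass contact showing. I'll view the lamp's bay with the wrist camera first, on the way to the charger.

```bash
cat >> h.py <<'E'
def go(x,y,z,yaw,st=None):
    "shift in tool axes and turn to bring TCP to x,y,z, tool x at yaw deg"
    st=st or readout.get_state();Rt=R.from_rotvec(st['ee_rot']).as_matrix()
    d=Rt.T@(np.array([x,y,z])-st['tool_pos']);c=np.degrees(np.arctan2(Rt[1,0],Rt[0,0]))
    print('rows',d.round(4),'turn',round((c-yaw+180)%360-180,2),'yaw now',round(c,2),'tilt',Rt[2].round(4))
E
python3 -c "
from h import *
go(.60,-.21,.26,-21.3)"
```

```text
rows [ 0.4609 -0.1869 -0.0043] turn 45.52 yaw now 24.22 tilt [ 2.0e-04 -1.6e-03 -1.0e+00]
```

```bash
python3 -m handwheel '0.461 -0.187 -0.004 45.5 0.0854;0.461 -0.187 -0.004 45.5 0.0854;0.461 -0.187 -0.004 45.5 0.0854;0.461 -0.187 -0.004 45.5 0.0854;0.461 -0.187 -0.004 45.5 0.0854;0.461 -0.187 -0.004 45.5 0.0854;0.461 -0.187 -0.004 45.5 0.0854;0.461 -0.187 -0.004 45.5 0.0854;0.461 -0.187 -0.004 45.5 0.0854;0.461 -0.187 -0.004 45.5 0.0854;0.461 -0.187 -0.004 45.5 0.0854;0.461 -0.187 -0.004 45.5 0.0854;0.461 -0.187 -0.004 45.5 0.0854;0.461 -0.187 -0.004 45.5 0.0854'
python3 - <<'E'
from h import *
import pickle
im,c,st=snap('wrist');pickle.dump((im,c,st),open('pics/L1.pkl','wb'));cv2.imwrite('pics/L1.png',im)
print(st['t'],st['tool_pos'],np.abs(st['dq']).max());go(.60,-.21,.26,-21.3)
go(.64,-.226,.33,-21.3)
E
```

```text
t: 1.55
tool_pos: [0.5991, -0.2116, 0.2601]
ee_rot: [3.087, -0.583, -0.001]
ft_force: [-0.1, 0.8, -0.1]
gripper_width: 0.0854
gripper_force: 0.0
1.55 [ 0.59914177 -0.21160191  0.26013672] 0.005438502750600542
rows [ 0.0002 -0.0019  0.0003] turn -0.11 yaw now -21.41 tilt [-2.e-04  3.e-04 -1.e+00]
rows [ 0.0432 -0.0015 -0.0698] turn -0.11 yaw now -21.41 tilt [-2.e-04  3.e-04 -1.e+00]
```

View pics/L1.png

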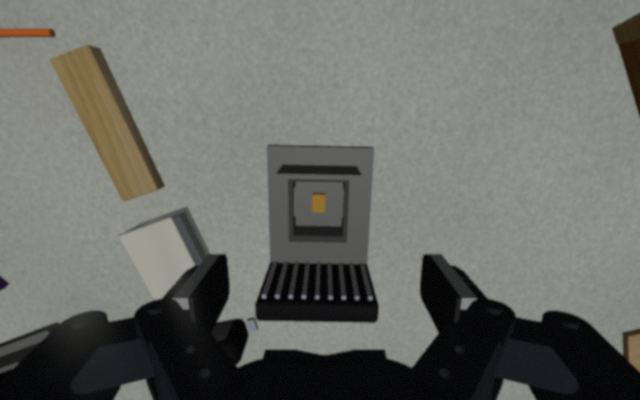

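L1 shows the lamp seen squarely: bay centre about (319,211), contact at (319,203), LED head below at row 270–320. I'll go lower and take a left/right pair for rim and floor heights.

```bash
python3 - <<'E'
from h import *
import pickle
im,c,st=pickle.load(open('pics/L1.pkl','rb'))
p=onz(c,(319,211),.064);print(p)
yt=R.from_rotvec(st['ee_rot']).as_matrix()[:,1]
for s in(-.035,.035):
    q=p+s*yt;go(q[0],q[1],.18,-21.4)
E
```

```text
[ 0.57348777 -0.19550465  0.064     ]
rows [-0.0298 -0.0407  0.0802] turn -0.01 yaw now -21.41 tilt [-2.e-04  3.e-04 -1.e+00]
rows [-0.0298  0.0293  0.0803] turn -0.01 yaw now -21.41 tilt [-2.e-04  3.e-04 -1.e+00]
```

```bash
S="from h import *
import pickle,sys
im,c,st=snap('wrist');pickle.dump((im,c,st),open('pics/'+sys.argv[1]+'.pkl','wb'));print(st['t'],np.abs(st['dq']).max())"
echo "$S" > sn.py
python3 -m handwheel '-0.03 -0.04 0.08 0 0.0854;-0.03 -0.04 0.08 0 0.0854;-0.03 -0.04 0.08 0 0.0854;-0.03 -0.04 0.08 0 0.0854;-0.03 -0.04 0.08 0 0.0854;-0.03 -0.04 0.08 0 0.0854' >/dev/null; python3 sn.py L2
python3 -m handwheel '0 0.07 0 0 0.0854;0 0.07 0 0 0.0854;0 0.07 0 0 0.0854;0 0.07 0 0 0.0854;0 0.07 0 0 0.0854'; python3 sn.py L3
python3 - <<'E'
from h import *
import pickle
o=[]
for n in('L2','L3'):
    im,c,st=pickle.load(open(f'pics/{n}.pkl','rb'));u,v=proj(c,[.5735,-.1955,.05]);print(u,v)
    x,y=int(u)-65,int(v)-65;print(x,y);o.append(cv2.resize(cv2.convertScaleAbs(im[y:y+130,x:x+130],alpha=1.6,beta=10),(400,400),interpolation=cv2.INTER_CUBIC))
cv2.imwrite('pics/L23.png',np.hstack(o))
E
```

```text
2.2 0.004654654092712056
t: 2.75
tool_pos: [0.5618, -0.227, 0.1809]
ee_rot: [-3.088, 0.579, -0.002]
ft_force: [0.9, -0.2, -0.3]
gripper_width: 0.0857
gripper_force: 0.0
2.75 0.011404123348073138
367.75888221464703 202.79212006273133
302 137
282.64717228395386 201.01207357282138
217 136
```

View pics/L23.png

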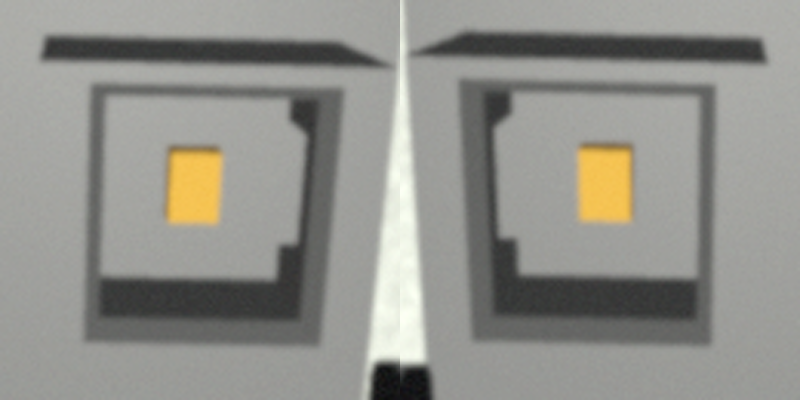

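The pair shows the mouth corners, floor edges and brass contact clearly in both views; I read the corners off these crops and triangulate.

```bash
python3 - <<'E'
from h import *
import pickle
cs=[pickle.load(open(f'pics/{n}.pkl','rb'))[1] for n in('L2','L3')]
off=[(302,137),(217,136)]
f=lambda i,p:(np.array(p)+.5)/(400/130)-.5+off[i]
pts=dict(mTL=((91,84),(60,80)),mTR=((343,90),(315,86)),mBR=((320,345),(311,346)),mBL=((84,341),(73,341)),
cTL=((169,148),(179,144)),cTR=((222,150),(231,146)),cBR=((219,224),(232,222)),cBL=((167,223),(180,221)),
fB1=((102,280),(115,277)),wBR=((300,319),(296,318)))
X={}
for k,(a,b) in pts.items():
    x,e=tri([(cs[0],f(0,a)),(cs[1],f(1,b))]);X[k]=x;print(k,x.round(4),np.round(e,4))
m=np.mean([X[k] for k in('mTL','mTR','mBR','mBL')],0);cc=np.mean([X[k] for k in('cTL','cTR','cBR','cBL')],0)
print('mouth',m,'contact',cc)
for a,b in(('mBL','mTL'),('mBR','mTR'),('cBL','cTL'),('mTR','mTL'),('mBR','mBL')):
    d=X[b]-X[a];print(a,b,np.linalg.norm(d).round(4),np.degrees(np.arctan2(d[1],d[0])).round(2))
# floor near edge y heights: left wall foot in R view at z unknown
E
```

```text
mTL [ 0.6164 -0.18    0.0675] [0. 0.]
mTR [ 0.5935 -0.235   0.0679] [0. 0.]
mBR [ 0.5332 -0.2102  0.0686] [0.0002 0.0002]
mBL [ 0.5557 -0.1548  0.0679] [0.0002 0.0002]
cTL [ 0.5873 -0.1924  0.0354] [0.0001 0.0001]
cTR [ 0.582  -0.2056  0.0371] [0.0002 0.0002]
cBR [ 0.5627 -0.1979  0.0383] [0. 0.]
cBL [ 0.568  -0.1846  0.0377] [0. 0.]
fB1 [ 0.5603 -0.1623  0.0412] [0.0002 0.0002]
wBR [ 0.539  -0.2082  0.0622] [0. 0.]
mouth [ 0.57470172 -0.19498028  0.06798347] contact [ 0.57500406 -0.19510379  0.03713939]
mBL mTL 0.0656 -22.57
mBR mTR 0.0652 -22.37
cBL cTL 0.021 -21.94
mTR mTL 0.0595 67.42
mBR mBL 0.0598 67.85
```

```bash
python3 -c "
from h import *
go(.487,.247-.035,.22,1.3)"
```

```text
rows [-0.2285 -0.3819 -0.0394] turn -22.52 yaw now -21.22 tilt [ 6.e-04 -2.e-04 -1.e+00]
```

```bash

python3 -m handwheel '-0.03 -0.04 -0.04 0 0.0854;-0.2285 -0.382 -0.0395 -22.5 0.0854;-0.2285 -0.382 -0.0395 -22.5 0.0854;-0.2285 -0.382 -0.0395 -22.5 0.0854;-0.2285 -0.382 -0.0395 -22.5 0.0854;-0.2285 -0.382 -0.0395 -22.5 0.0854;-0.2285 -0.382 -0.0395 -22.5 0.0854;-0.2285 -0.382 -0.0395 -22.5 0.0854;-0.2285 -0.382 -0.0395 -22.5 0.0854;-0.2285 -0.382 -0.0395 -22.5 0.0854;-0.2285 -0.382 -0.0395 -22.5 0.0854;-0.2285 -0.382 -0.0395 -22.5 0.0854;-0.2285 -0.382 -0.0395 -22.5 0.0854;-0.2285 -0.382 -0.0395 -22.5 0.0854'; python3 sn.py B1
python3 -m handwheel '0 -0.07 0 0 0.0854;0 -0.07 0 0 0.0854;0 -0.07 0 0 0.0854;0 -0.07 0 0 0.0854;0 -0.07 0 0 0.0854'; python3 sn.py B2
python3 - <<'E'
from h import *
import pickle
o=[]
for n in('B1','B2'):
    im,c,st=pickle.load(open(f'pics/{n}.pkl','rb'));u,v=proj(c,[.487,.247,.08]);print(u,v)
    x,y=int(u)-65,int(v)-65;print(x,y);o.append(cv2.resize(cv2.convertScaleAbs(im[y:y+130,x:x+130],alpha=2,beta=20),(400,400),interpolation=cv2.INTER_CUBIC))
cv2.imwrite('pics/B12.png',np.hstack(o))
E
```

```text
t: 4.2
tool_pos: [0.4873, 0.2103, 0.2197]
ee_rot: [3.141, 0.03, -0.0]
ft_force: [-0.0, 1.1, -0.5]
gripper_width: 0.0855
gripper_force: 0.0
4.2 0.0023958924214968176
t: 4.75
tool_pos: [0.4857, 0.2805, 0.2197]
ee_rot: [3.141, 0.032, -0.0]
ft_force: [0.4, -0.3, -0.2]
gripper_width: 0.0852
gripper_force: 0.0
4.75 0.005201438052638317
279.99113520957985 196.98930202389806
214 131
365.12458613489133 196.69317933193582
300 131
```

View pics/B12.png

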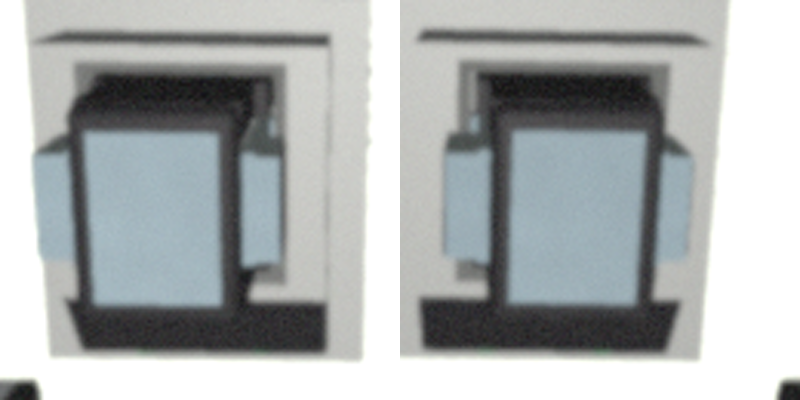

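B12: battery top plate spans cols 83–221, rows 130–306 in the left crop; tab outer edges are at cols 36 and 280 (left crop) and 45 and 292 (right crop).

```bash
python3 - <<'E'
from h import *
import pickle
D=[pickle.load(open(f'pics/{n}.pkl','rb')) for n in('B1','B2')];cs=[d[1] for d in D]
off=[(214,131),(300,131)]
f=lambda i,p:(np.array(p)+.5)/(400/130)-.5+off[i]
pts=dict(TL=((83,130),(111,130)),TR=((221,130),(245,131)),BR=((222,306),(237,306)),BL=((92,305),(108,305)),
tLt=((36,154),(45,153)),tLb=((41,260),(45,257)),tRt=((280,154),(292,154)),tRb=((281,264),(287,262)),
mTL=((75,64),(59,63)),mTR=((285,66),(269,65)),mBR=((285,282),None))
X={}
for k,(a,b) in pts.items():
    if b is None:continue
    x,e=tri([(cs[0],f(0,a)),(cs[1],f(1,b))]);X[k]=x;print(k,x.round(4),np.round(e,4))
m=lambda *k:np.mean([X[i] for i in k],0).round(4)
print('top',m('TL','TR','BL','BR'),'tabs',m('tLt','tLb','tRt','tRb'),'L',m('tLt','tLb'),'R',m('tRt','tRb'))
for a,b in(('BL','TL'),('BR','TR'),('tLb','tLt'),('tRb','tRt'),('mTR','mTL')):
    d=X[b]-X[a];print(a,b,np.linalg.norm(d).round(4),np.degrees(np.arctan2(d[1],d[0])).round(2))
E
```

```text
TL [0.5107 0.2727 0.1021] [0.0001 0.0001]
TR [0.5106 0.2399 0.0988] [0.0002 0.0002]
BR [0.4668 0.2398 0.1033] [0.0001 0.0001]
BL [0.4668 0.2722 0.1042] [0.0001 0.0001]
tLt [0.5015 0.2888 0.0876] [0. 0.]
tLb [0.4742 0.2884 0.0905] [0.0003 0.0003]
tRt [0.5032 0.2261 0.09  ] [0.0001 0.0001]
tRb [0.4748 0.2256 0.0924] [0.0002 0.0002]
mTL [0.5206 0.2861 0.0554] [0. 0.]
mTR [0.5212 0.2268 0.0553] [0. 0.]
top [0.4887 0.2561 0.1021] tabs [0.4884 0.2572 0.0901] L [0.4878 0.2886 0.0891] R [0.489  0.2259 0.0912]
BL TL 0.044 0.64
BR TR 0.044 0.23
tLb tLt 0.0275 0.86
tRb tRt 0.0284 0.96
mTR mTL 0.0593 90.58
```

```bash
python3 -c "
from h import *
go(.4885,.2572,.087,0.7)"
```

```text
rows [0.0024 0.0233 0.1328] turn 0.44 yaw now 1.14 tilt [-0.e+00  3.e-04 -1.e+00]
```

```bash

python3 -m handwheel '0.0024 0.0233 0.04 0.4 0.0854;0.0024 0.0233 0.07 0.4 0.0854;0.0024 0.0233 0.1 0.4 0.0854;0.0024 0.0233 0.12 0.4 0.0854;0.0024 0.0233 0.12 0.4 0.0854;0.0024 0.0233 0.12 0.4 0.0854'; python3 -c "
from h import *
for i in range(3):
  cams.read_camera('top');go(.4885,.2572,.087,0.7)"
```

```text
t: 5.4
tool_pos: [0.4886, 0.2577, 0.1001]
ee_rot: [3.141, 0.021, -0.0]
ft_force: [0.4, -0.2, 0.9]
gripper_width: 0.0856
gripper_force: 0.0
rows [-0.0009  0.001   0.0143] turn 0.08 yaw now 0.78 tilt [ 2.e-03 -7.e-04 -1.e+00]
rows [-0.0012  0.0012  0.0148] turn 0.1 yaw now 0.8 tilt [ 0.0031 -0.001  -1.    ]
rows [-0.0013  0.0014  0.0149] turn 0.11 yaw now 0.81 tilt [ 0.0034 -0.0012 -1.    ]
```

```bash
python3 -c "
from h import *
s=readout.get_state()
for k in('t','tool_pos','ft_force','torque','dq','gripper_width','effort'):print(k,s[k])"
```

```text
t 5.55
tool_pos [0.4897031  0.25856411 0.1019509 ]
ft_force [-0.32845009  0.30010923  0.89517573]
torque [0.02913351 0.02483039 0.01879175]
dq [ 0.00334417 -0.00216013  0.00140555 -0.00120075  0.00060949  0.00089478]
gripper_width 0.08554825857645176
effort [-7.13577331e-02 -3.39402437e+01 -3.26458776e+01 -3.14080913e-03
  8.21491209e-03 -4.76497498e-04]
```

```bash
python3 -m handwheel '0 0 0 0 0.0854;0 0 0 0 0.0854'; python3 -c "
from h import *
go(.4885,.2572,.087,0.7)"
```

```text
t: 5.75
tool_pos: [0.489, 0.2585, 0.1009]
ee_rot: [-3.141, -0.023, -0.003]
ft_force: [0.6, -0.4, -0.2]
gripper_width: 0.0855
gripper_force: 0.0
rows [-0.0005  0.0013  0.0139] turn 0.13 yaw now 0.83 tilt [ 1.8e-03 -6.0e-04 -1.0e+00]
```

```bash
python3 -m handwheel '-0.0005 0.0013 0.007 0 0.0854;-0.0005 0.0013 0.014 0 0.0854;-0.0005 0.0013 0.014 0 0.0854;-0.0005 0.0013 0.014 0 0.0854'; python3 -c "
from h import *
go(.4885,.2572,.087,0.7)"
```

```text
t: 6.15
tool_pos: [0.4874, 0.2568, 0.085]
ee_rot: [3.141, 0.023, -0.002]
ft_force: [-0.2, -0.5, -0.9]
gripper_width: 0.0853
gripper_force: 0.0
rows [ 0.0011 -0.0004 -0.002 ] turn 0.13 yaw now 0.83 tilt [-1.4e-03  5.0e-04 -1.0e+00]
```

Close enough (0.4 mm in y; back up 2 mm in z). Pinch.

```bash
python3 -m handwheel '0.001 -0.0003 -0.001 0 0.075;0.001 -0.0003 -0.001 0 0.068;0.001 -0.0003 -0.001 0 0.064;0.001 -0.0003 -0.001 0 0.064;0.001 -0.0003 -0.001 0 0.064;0.001 -0.0003 -0.001 0 0.06;0.001 -0.0003 -0.001 0 0.06' 30; python3 -m handwheel '0 0 0 0 0.056;0 0 0 0 0.053;0 0 0 0 0.053;0 0 0 0 0.053' 30
```

```text
t: 6.85
tool_pos: [0.489, 0.2574, 0.0872]
ee_rot: [-3.141, -0.022, -0.0]
ft_force: [-0.8, -0.4, 3.2]
gripper_width: 0.0603
gripper_force: 4.8
t: 7.25
tool_pos: [0.4893, 0.2576, 0.088]
ee_rot: [-3.141, -0.022, -0.001]
ft_force: [-2.6, 0.2, 6.3]
gripper_width: 0.0533
gripper_force: 8.1
```

```bash
python3 -m handwheel '0 0 -0.0003 0 0.05;0 0 -0.0006 0 0.046;0 0 -0.0006 0 0.046;0 0 -0.0006 0 0.046' 35
```

```text
t: 7.65
tool_pos: [0.4898, 0.2574, 0.0894]
ee_rot: [3.142, 0.023, 0.003]
ft_force: [-3.1, -2.6, 10.0]
gripper_width: 0.0466
gripper_force: 24.2
```

```bash
python3 -m handwheel '0 0 -0.001 0 0.042;0 0 -0.001 0 0.042;0 0 -0.001 0 0.042' 35
```

```text
t: 7.95
tool_pos: [0.4898, 0.2574, 0.0902]
ee_rot: [-3.141, -0.023, -0.003]
ft_force: [-2.8, -1.8, 8.6]
gripper_width: 0.0448
gripper_force: 36.5
```

```bash
python3 -m handwheel '0 0 -0.001 0 0.042;0 0 -0.002 0 0.042;0 0 -0.003 0 0.042;0 0 -0.004 0 0.042;0 0 -0.005 0 0.042;0 0 -0.005 0 0.042' 35
```

```text
t: 8.55
tool_pos: [0.4884, 0.257, 0.0926]
ee_rot: [3.141, 0.023, -0.002]
ft_force: [1.7, -0.4, -5.8]
gripper_width: 0.0444
gripper_force: 36.4
```

```bash
python3 -m handwheel '0 0 -0.002 0 0.042;0 0 -0.004 0 0.042;0 0 -0.006 0 0.042;0 0 -0.008 0 0.042;0 0 -0.01 0 0.042;0 0 -0.01 0 0.042' 35
```

```text
t: 9.15
tool_pos: [0.489, 0.2574, 0.1039]
ee_rot: [-3.141, -0.023, -0.0]
ft_force: [-0.1, -0.3, -3.7]
gripper_width: 0.0448
gripper_force: 36.6
```

```bash
python3 -m handwheel '0 0 -0.02 0 0.042;0 0 -0.04 0 0.042;0 0 -0.07 0 0.042;0 0 -0.106 0 0.042;0 0 -0.106 0 0.042;0 0 -0.106 0 0.042' 35; python3 -c "
from h import *
go(.5756,-.1941,.21,-22.3)"; python3 sn.py H1; python3 - <<'E'
from h import *
import pickle
im=pickle.load(open('pics/H1.pkl','rb'))[0];t,_,_=snap('top')
cv2.imwrite('pics/H1.png',np.hstack([cv2.convertScaleAbs(im[150:400,120:520],alpha=1.8,beta=10),cv2.convertScaleAbs(t[120:370,120:520],alpha=1.8,beta=10)]))
E
```

```text
t: 9.75
tool_pos: [0.4891, 0.2574, 0.2097]
ee_rot: [-3.141, -0.023, -0.002]
ft_force: [-0.1, -0.5, -5.9]
gripper_width: 0.0443
gripper_force: 37.5
rows [ 8.000e-02  4.527e-01 -4.000e-04] turn 23.13 yaw now 0.83 tilt [ 1.2e-03 -5.0e-04 -1.0e+00]
9.75 0.05371047862341253
```

View pics/H1.png

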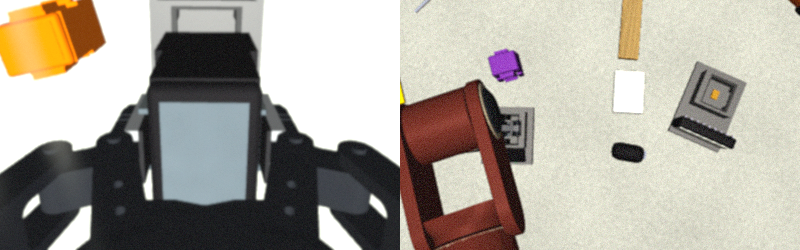

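The battery is out and held upright: its top plate spans cols 160–250 of the left crop, and the charger bay below is empty. I'll measure its offset in the hand.

```bash
python3 - <<'E'
from h import *
import pickle
im,c,st=pickle.load(open('pics/H1.pkl','rb'));g=im.astype(int).sum(2)
K=c[0]
for r in(260,280,300,320,340):
    row=g[r,:];m=np.where(row[260:400]>150)[0]+260
    # plate run containing col 325
    a=b=325
    while row[a-1]>110:a-=1
    while row[b+1]>110:b+=1
    print(r,a,b,(a+b)/2,b-a+1, 'tool y off mm',((a+b)/2-K[0,2])/(b-a+1)*33.+.28)
E
```

```text
260 278 369 323.5 92 tool y off mm -0.020848596172710676
280 279 368 323.5 90 tool y off mm -0.0275341205321043
300 280 368 324.0 89 tool y off mm 0.15440369833832152
320 281 367 324.0 87 tool y off mm 0.15151642703575421
340 282 366 324.0 85 tool y off mm 0.1484932841424778
```

```bash
python3 -m handwheel '0.002 0.01 0 1 0.042;0.006 0.03 0 3 0.042;0.011 0.06 0 5 0.042;0.017 0.095 0 7 0.042;0.023 0.13 0 9 0.042;0.029 0.165 0 11 0.042;0.035 0.2 0 13 0.042;0.042 0.235 0 15 0.042;0.048 0.27 0 17 0.042;0.054 0.305 0 19 0.042;0.06 0.34 0 20 0.042;0.066 0.375 0 21 0.042;0.072 0.405 0 22 0.042;0.076 0.43 0 23 0.042;0.079 0.448 0 23.1 0.042;0.08 0.4535 0 23.1 0.042;0.08 0.4535 0 23.1 0.042;0.08 0.4535 0 23.1 0.042;0.08 0.4535 0 23.1 0.042' 35;  python3 -c "
from h import *
go(.5753,-.1950,.15,-22.3)"; python3 sn.py H2; python3 - <<'E'
from h import *
import pickle
im,c,st=pickle.load(open('pics/H2.pkl','rb'));cv2.imwrite('pics/H2.png',cv2.convertScaleAbs(im[100:380,160:480],alpha=1.8,beta=10).repeat(2,0).repeat(2,1))
E
```

```text
t: 11.75
tool_pos: [0.5753, -0.1938, 0.2093]
ee_rot: [-3.082, 0.605, 0.001]
ft_force: [-0.1, -0.1, -4.9]
gripper_width: 0.0443
gripper_force: 37.5
rows [0.0005 0.0011 0.0593] turn 0.1 yaw now -22.2 tilt [-5.e-04 -4.e-04 -1.e+00]
11.75 0.0025750828928455
```

View pics/H2.png

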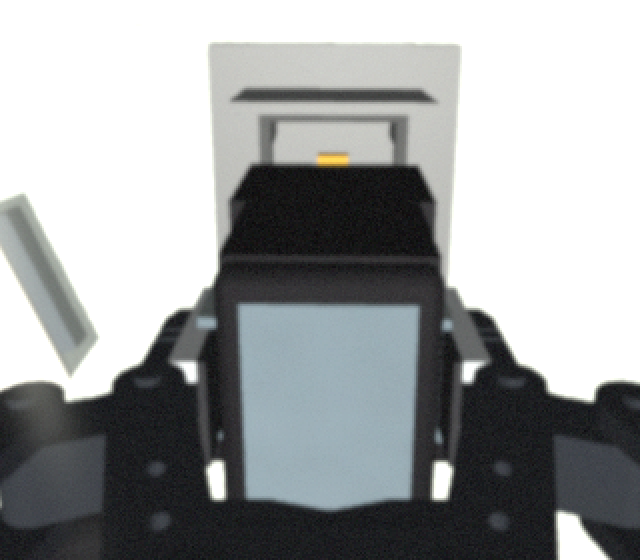

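In this crop the battery's lower edge (cols 231–436) is centred over the mouth (259–408). I go down slowly, watching the force.

```bash
python3 -m handwheel '0.0005 0.0007 0.01 0 0.042;0.0005 0.0007 0.025 0 0.042;0.0005 0.0007 0.045 0 0.042;0.0005 0.0007 0.06 0 0.042;0.0005 0.0007 0.06 0 0.042;0.0005 0.0007 0.06 0 0.042' 35;python3 -m handwheel '0 0 0.003 0 0.042;0 0 0.006 0 0.042;0 0 0.009 0 0.042;0 0 0.012 0 0.042;0 0 0.012 0 0.042' 35;  python3 -c "
from h import *
go(.5753,-.1950,.15,-22.3);print(readout.get_state()['torque'])"
```

```text
t: 12.4
tool_pos: [0.5752, -0.1956, 0.1485]
ee_rot: [-3.082, 0.607, 0.002]
ft_force: [0.4, 0.3, -3.9]
gripper_width: 0.0445
gripper_force: 37.5
t: 12.9
tool_pos: [0.5753, -0.1957, 0.1368]
ee_rot: [-3.082, 0.607, 0.002]
ft_force: [0.1, -0.5, -4.6]
gripper_width: 0.0444
gripper_force: 37.5
rows [-0.0002 -0.0007 -0.0132] turn 0.02 yaw now -22.28 tilt [-1.e-03 -1.e-04 -1.e+00]
[ 0.04818417 -0.01402242 -0.02207842]
```

Still free. Down another 15 mm, then check.

```bash
python3 -m handwheel '0 0 0.003 0 0.042;0 0 0.005 0 0.042;0 0 0.007 0 0.042;0 0 0.007 0 0.042' 35;python3 -m handwheel '0 0 0.003 0 0.042;0 0 0.005 0 0.042;0 0 0.008 0 0.042;0 0 0.008 0 0.042' 35
```

```text
t: 13.3
tool_pos: [0.5756, -0.1954, 0.13]
ee_rot: [-3.081, 0.607, 0.0]
ft_force: [1.1, 1.6, -4.9]
gripper_width: 0.0448
gripper_force: 37.4
t: 13.7
tool_pos: [0.5756, -0.1955, 0.1218]
ee_rot: [-3.082, 0.607, 0.0]
ft_force: [1.0, 3.6, -5.1]
gripper_width: 0.0442
gripper_force: 37.4
```

```bash
python3 -m handwheel '0 -0.0005 0.002 0 0.042;0 -0.0005 0.004 0 0.042;0 -0.0005 0.006 0 0.042;0 -0.0005 0.008 0 0.042;0 -0.0005 0.008 0 0.042' 35;python3 -m handwheel '0 0 0.001 0 0.042;0 0 0.002 0 0.042;0 0 0.003 0 0.042;0 0 0.004 0 0.042;0 0 0.004 0 0.042' 35
```

```text
t: 14.2
tool_pos: [0.5757, -0.1954, 0.114]
ee_rot: [-3.082, 0.607, 0.0]
ft_force: [1.1, 2.0, -6.5]
gripper_width: 0.0442
gripper_force: 37.4
t: 14.7
tool_pos: [0.576, -0.1955, 0.1109]
ee_rot: [3.082, -0.607, 0.001]
ft_force: [0.9, 2.8, -0.1]
gripper_width: 0.0447
gripper_force: 38.1
```

```bash
python3 -m handwheel '0 0 0.001 0 0.042;0 0 0.002 0 0.042;0 0 0.003 0 0.042;0 0 0.004 0 0.042;0 0 0.004 0 0.042' 35;python3 -m handwheel '0 0 0.001 0 0.042;0 0 0.002 0 0.042;0 0 0.002 0 0.042' 35;python3 -m handwheel '0 0 0.001 0 0.042;0 0 0.002 0 0.042;0 0 0.002 0 0.042' 35
```

```text
t: 15.2
tool_pos: [0.5762, -0.1956, 0.107]
ee_rot: [3.082, -0.607, 0.002]
ft_force: [-0.7, 3.7, 4.3]
gripper_width: 0.0443
gripper_force: 38.8
t: 15.5
tool_pos: [0.5762, -0.1956, 0.1051]
ee_rot: [3.082, -0.607, 0.002]
ft_force: [-0.1, 2.5, 6.0]
gripper_width: 0.0448
gripper_force: 38.9
t: 15.8
tool_pos: [0.5763, -0.1956, 0.1034]
ee_rot: [3.082, -0.607, 0.002]
ft_force: [-1.8, 4.3, 6.4]
gripper_width: 0.0447
gripper_force: 39.1
```

```bash
python3 -m handwheel '0 0 0.001 0 0.042;0 0 0.001 0 0.042' 35;python3 -m handwheel '0 0 0.001 0 0.042;0 0 0.001 0 0.042' 35;python3 -m handwheel '0 0 0.001 0 0.042;0 0 0.001 0 0.042' 35
```

```text
t: 16.0
tool_pos: [0.5765, -0.1957, 0.103]
ee_rot: [3.082, -0.607, 0.002]
ft_force: [-1.8, 3.9, 8.9]
gripper_width: 0.0448
gripper_force: 39.6
t: 16.2
tool_pos: [0.5766, -0.1958, 0.1029]
ee_rot: [3.082, -0.607, 0.002]
ft_force: [-3.1, 4.5, 12.5]
gripper_width: 0.0442
gripper_force: 40.2
t: 16.4
tool_pos: [0.5767, -0.1958, 0.1028]
ee_rot: [3.082, -0.607, 0.002]
ft_force: [-5.9, 4.5, 16.5]
gripper_width: 0.0445
gripper_force: 40.9
```

The battery is on the floor (z stopped at 0.103, force rising). I open gradually, following down slightly.

```bash
python3 -m handwheel '0 0 0.0005 0 0.047;0 0 0.001 0 0.05;0 0 0.0015 0 0.053;0 0 0.002 0 0.056' 35;python3 -m handwheel '0 0 0.0005 0 0.059;0 0 0.001 0 0.062;0 0 0.001 0 0.065;0 0 0.001 0 0.068;0 0 0.001 0 0.068' 35
```

```text
t: 16.8
tool_pos: [0.5766, -0.1964, 0.099]
ee_rot: [3.08, -0.606, 0.004]
ft_force: [-1.8, 2.1, 8.8]
gripper_width: 0.0561
gripper_force: 6.8
t: 17.3
tool_pos: [0.5753, -0.1956, 0.0956]
ee_rot: [3.082, -0.607, -0.002]
ft_force: [-0.2, 0.3, -0.2]
gripper_width: 0.0678
gripper_force: 0.0
```

```bash
python3 -m handwheel '0 0 0 0 0.08;0 0 0 0 0.08;0 0 -0.02 0 0.08;0 0 -0.04 0 0.08;0 0 -0.065 0 0.08;0 0 -0.085 0 0.08;0 0 -0.085 0 0.08;0 0 -0.085 0 0.08' 35; python3 sn.py P1; python3 -m handwheel '0 0.06 0 0 0.08;0 0.06 0 0 0.08;0 0.06 0 0 0.08;0 0.06 0 0 0.08;0 0.06 0 0 0.08'; python3 sn.py P2; python3 - <<'E'
from h import *
import pickle
o=[]
for n in('P1','P2'):
    im,c,st=pickle.load(open(f'pics/{n}.pkl','rb'));u,v=proj(c,[.575,-.195,.1])
    x,y=int(u)-80,int(v)-80;print(x,y);o.append(cv2.resize(cv2.convertScaleAbs(im[y:y+160,x:x+160],alpha=1.8,beta=15),(400,400),interpolation=cv2.INTER_CUBIC))
cv2.imwrite('pics/P12.png',np.hstack(o))
E
```

```text
t: 18.1
tool_pos: [0.5758, -0.1954, 0.1812]
ee_rot: [3.082, -0.607, 0.001]
ft_force: [1.0, 0.8, -0.3]
gripper_width: 0.0803
gripper_force: 0.0
18.1 0.029962470663089488
t: 18.65
tool_pos: [0.5531, -0.2499, 0.1807]
ee_rot: [-3.082, 0.605, 0.002]
ft_force: [-0.1, -0.2, -0.2]
gripper_width: 0.0797
gripper_force: 0.0
18.65 0.005348528078207639
244 142
153 141
```

View pics/P12.png

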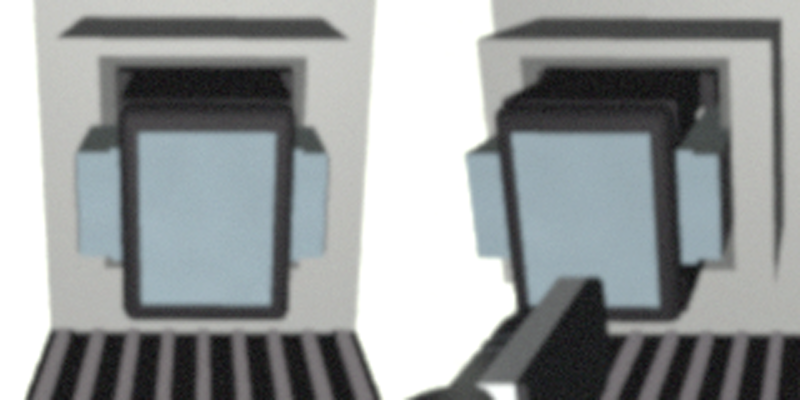

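P12 shows the battery seated upright in the lamp with tabs sprung out. I triangulate its top against the rim (46 mm above it if fully home) and get the moves for a light confirming press.

```bash
python3 - <<'E'
from h import *
import pickle
cs=[pickle.load(open(f'pics/{n}.pkl','rb'))[1] for n in('P1','P2')]
off=[(244,142),(153,141)]
f=lambda i,p:(np.array(p)+.5)/2.5-.5+off[i]
for k,a,b in(('TL',(135,131),(110,132)),('TR',(278,131),(254,132)),('rTL',(98,57),(122,58)),('rTR',(306,59),(328,60))):
    x,e=tri([(cs[0],f(0,a)),(cs[1],f(1,b))]);print(k,x.round(4),np.round(e,4))
go(.5752,-.1950,.16,-22.3)
E
```

```text
TL [ 0.6021 -0.1892  0.1154] [0. 0.]
TR [ 0.5893 -0.2203  0.115 ] [0. 0.]
rTL [ 0.6162 -0.1793  0.0656] [0. 0.]
rTR [ 0.5934 -0.2349  0.0685] [0. 0.]
rows [-0.0004 -0.0591  0.021 ] turn 0.09 yaw now -22.21 tilt [-7.e-04 -4.e-04 -1.e+00]
```

```bash
python3 -m handwheel '0 -0.03 0 0 0.04;0 -0.059 0 0 0;0 -0.059 0 0 0;0 -0.059 0 0 0;0 -0.059 0.02 0 0;0 -0.059 0.02 0 0;0 -0.059 0.02 0 0' 20; python3 -m handwheel '0 0 0.005 0 0;0 0 0.01 0 0;0 0 0.014 0 0;0 0 0.016 0 0;0 0 0.016 0 0'; python3 -m handwheel '0 0 0.002 0 0;0 0 0.004 0 0;0 0 0.004 0 0'
```

```text
t: 19.4
tool_pos: [0.5748, -0.1966, 0.1609]
ee_rot: [-3.082, 0.608, 0.002]
ft_force: [0.3, -0.3, -0.4]
gripper_width: -0.0001
gripper_force: 0.0
t: 19.9
tool_pos: [0.5751, -0.1962, 0.1449]
ee_rot: [-3.082, 0.607, 0.001]
ft_force: [0.4, 0.7, -0.5]
gripper_width: 0.0001
gripper_force: 0.0
t: 20.2
tool_pos: [0.5755, -0.1963, 0.1415]
ee_rot: [3.082, -0.607, 0.0]
ft_force: [0.7, 0.7, 0.2]
gripper_width: -0.0001
gripper_force: 0.0
```

```bash
for i in 1 ; do python3 -m handwheel '0 0 0.001 0 0;0 0 0.001 0 0'; python3 -m handwheel '0 0 0.001 0 0;0 0 0.001 0 0';python3 -m handwheel '0 0 0.001 0 0;0 0 0.001 0 0';python3 -m handwheel '0 0 0.001 0 0;0 0 0.001 0 0'; done | grep -E 'tool_pos|ft'
```

```text
tool_pos: [0.5757, -0.1964, 0.1412]
ft_force: [-2.2, 0.7, 3.7]
tool_pos: [0.5759, -0.1965, 0.1407]
ft_force: [-2.2, 0.4, 5.4]
tool_pos: [0.5759, -0.1965, 0.14]
ft_force: [-1.4, 2.3, 7.5]
tool_pos: [0.576, -0.1965, 0.1394]
ft_force: [-3.4, 2.0, 9.6]
```

```bash
for i in 1 ; do python3 -m handwheel '0 0 0.001 0 0;0 0 0.001 0 0'; python3 -m handwheel '0 0 0.001 0 0;0 0 0.001 0 0';python3 -m handwheel '0 0 0.001 0 0;0 0 0.001 0 0'; done | grep -E 'tool_pos|ft'
```

```text
tool_pos: [0.5762, -0.1966, 0.1394]
ft_force: [-3.6, 2.1, 13.1]
tool_pos: [0.5764, -0.1967, 0.1393]
ft_force: [-6.5, 2.8, 16.4]
tool_pos: [0.5766, -0.1968, 0.1393]
ft_force: [-8.0, 3.1, 18.8]
```

Travel under the press is about 1.9 mm to a hard stop: held by the catches, within the play. I lift, touch again to see where it rests, then retreat.

```bash
(python3 -m handwheel '0 0 -0.004 0 0;0 0 -0.008 0 0;0 0 -0.012 0 0;0 0 -0.012 0 0;0 0 -0.012 0 0';python3 -m handwheel '0 0 0.003 0 0;0 0 0.003 0 0';python3 -m handwheel '0 0 0.001 0 0;0 0 0.001 0 0';python3 -m handwheel '0 0 0.001 0 0;0 0 0.001 0 0'; python3 -m handwheel '0 0 0.001 0 0;0 0 0.001 0 0';python3 -m handwheel '0 0 0.001 0 0;0 0 0.001 0 0'; python3 -m handwheel '0 0 0.001 0 0;0 0 0.001 0 0') | grep -E 'tool_pos|ft'
```

```text
tool_pos: [0.5751, -0.1961, 0.1458]
ft_force: [0.7, -0.4, -0.5]
tool_pos: [0.5748, -0.1961, 0.1423]
ft_force: [-0.5, 0.8, -0.2]
tool_pos: [0.5752, -0.1962, 0.142]
ft_force: [1.3, 0.6, -1.0]
tool_pos: [0.5755, -0.1963, 0.1415]
ft_force: [0.5, 0.5, -0.7]
tool_pos: [0.5757, -0.1964, 0.1412]
ft_force: [-0.7, 0.8, 3.7]
tool_pos: [0.5758, -0.1965, 0.1407]
ft_force: [-2.0, 0.7, 7.4]
tool_pos: [0.5759, -0.1965, 0.14]
ft_force: [-2.4, 1.0, 7.2]
```

It rests at the same height again (about 1.8 mm above the floor stop, within the play), so it is latched. Retreating, with a last look.

```bash
python3 -m handwheel '0 0 -0.01 0 0;0 0 -0.04 0 0;0 0 -0.08 0 0;0.06 0 -0.12 0 0;0.06 0 -0.12 0 0;0.06 0 -0.12 0 0;0.06 0 -0.12 0 0'; python3 - <<'E'
from h import *
im,_,_=snap('scene');w,_,_=snap('wrist')
cv2.imwrite('pics/F.png',np.hstack([cv2.convertScaleAbs(im[100:350,150:550],alpha=1.5),cv2.convertScaleAbs(w[100:350,120:520],alpha=1.5)]))
E
```

```text
t: 24.0
tool_pos: [0.6305, -0.2188, 0.2576]
ee_rot: [-3.082, 0.607, 0.002]
ft_force: [0.3, -0.5, -0.4]
gripper_width: 0.0002
gripper_force: 0.0
```

View pics/F.png

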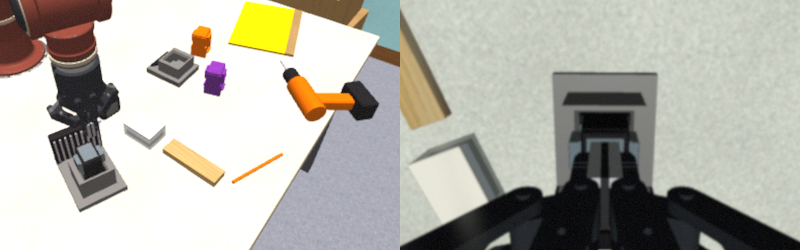

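The battery sits in the lamp (90,158 in the left crop), the charger is empty (175,65), and the screw box and offcut lie where they were; the gripper is clear.

```bash
python3 -c "
from workcell import hand_in
print(hand_in())"
```

```text
the job is handed in; nothing more can be done
None
```

The battery is out of the charger and clicked home in the lamp: a re-press put it about 1.8 mm above the floor, near the top of its 2 mm play. Nothing else was touched (the last picture shows the screw box and offcut but not the tape measure), and the job was handed in at about 24 s.

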